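Tip the girder down onto the flat car

ROBOT

A 7-joint arm with a two-finger parallel gripper is mounted at the origin on a cart in front of the work surface, level with it; the furniture and walls round the work are solid. World frame = base frame: x ahead of the robot, y to its left, z up, the work surface at z = 0. Lengths are in m, angles in rad, forces in N, time in s.
With the tool pointing down it reaches from about 0.425 to 0.925 m from the base axis. Payload 6.8 kg.
Tool frame: the origin (TCP) lies midway between the tips of the shut fingers; the grasp point (between the pads) lies 19 mm behind it; z points along the fingers, y is the line along which they close (so a half turn about z gives the same grasp; the last joint's range is limited). The gripper opens to 85 mm and grips with 20 to 120 N. Pads are 22 mm wide; open, the fingers measure 114 mm over their backs; the gripper's body (76 mm by 85 mm) begins 54 mm behind the grasp point. The pads swing forward as they close: fully open they stand 13 mm farther back than shut.
Start: joints at [-1.443, 0.477, 0.022, 1.555, -0.011, 1.109, -0.083], TCP at [0.158, 0.656, 0.231] pointing down, gripper open.
Joint ranges: [-2.96, 2.96], [-0.34, 2.1], [-1.41, 1.46], [0.24, 2.44], [-1.37, 4.51], [0.17, 1.92], [-2.96, 2.96]. Speed limits (rad/s): [2.39, 2.39, 3.14, 3.14, 3.14, 3.14, 3.14].

INTERFACE

Orientations are given as a unit quaternion [w, x, y, z].
In Python, from station import * gives the robot as it stands.
- The arm moves only by the shell command python3 -m creep 'ROWS' [FORCE]. ROWS is JSON, a list of rows, each a list of 7 numbers: the gripper command: -1 is shut, 1 is fully open, values between are in proportion, then the shift along the world's x, y, z in mm, then the turn, a rotation vector about the world's x, y, z in rad. A call has 1 to 5 rows; each row shifts and turns the commanded pose from where the row before left it; what a row does not reach is not made up. A row lasts 1/8 s, in which the tool goes at most 62.5 mm and 10.7 degrees, less where a joint would pass 70% of its speed; a pose out of reach is approached as far as the arm can. A call is refused whole if a number of a shift passes 62.5 or a number of a turn 0.188, either way. A call with a gripper value outside its range is refused whole. The fingers move at their own pace and stop on an object; FORCE is the grip in N (left out, the last holds). Time passes only in rows, so rows that do not move let the fingers close. It gives the time, the measured TCP pose, the force, the opening and the grip force at its end, in the units of the state.
- get_obs(): the state, without advancing time (a new reading comes with each control period).
- read_camera(name): name is "side" or "top" or "wrist"; returns (picture, depth): 400x640x3 uint8, red, green, blue; 400x640 float32, m along the optical axis (not along the pixel's ray), 0 where there is no reading.
- camera_params(name): a dict with "intrinsics" (3x3 intrinsics, pixels), "cam_to_world" (4x4, takes a point from camera to world coordinates); the wrist camera has in their place "mount" (4x4, takes a point from camera to tool coordinates, whose origin is the TCP and whose axes are the flange's). Camera axes: x right, y up, looking along -z (the intrinsics and any distortion apply to the point x, -y, -z); pixel columns grow to the right and rows downward; lengths in m; the calibration is good to about 2 mm. A picture is of the moment at which its call begins: read the wrist's pose just before it. camera_params takes no time and is no camera call.
- hand_in(): hands the job in; it is judged then, once.
The state is a dict: "t": time; "q": joint angles; "joint_vel": joint speeds; "joint_torque": joint torques, N m; "eef_pos": TCP position; "tool_rot": TCP orientation; "contact_force": force on the tool from outside, world axes, zero at the start; "torque": the same for the moment, N m; "gripper_width": opening from 0.0 (shut) to 1.0 (fully open); "grasp_force": force on a finger pad.
Only numpy, scipy, OpenCV 4.12 (cv2) and the standard library are available. Lean on these libraries where they do the work, as an engineer would, in place of code of your own. Each camera call takes 0.05 s, during which the arm holds its last target. There are 200 camera calls.

TASK

The girder stands on end at one end of the flat car's plank floor. With the fingertips push it over near its top, towards the headboard at the other end, and let it drop freely so that it lies along the floor between the two side battens; then push it along the floor until its front end rests against the headboard. Only push the girder, never lift or carry it, and leave the things standing round the car where they are.

Things in the scene. Friction and masses are not known exactly. Their poses are not given: they have to be found in the camera images.
- flat_car: Low grey flat car, 57 mm wide, 230 mm long over its couplers, fixed (does not roll) on two short pieces of silver track; it carries a wooden plank floor with a headboard. Origin: on its centre line, mid length, 11 mm above the table. Axes: z up, y along the car towards the headboard, x across. The floor's top is at z = +30 mm here and runs from y = -98 mm (open end) to the headboard at y = +96 mm.
- floor_mid (a point): Middle of the top face of the light wooden plank floor on the flat car (y = 0 of the car), 41 mm above the table. The floor is 54 mm wide; along each long side runs a low wooden batten, 4 mm wide and 5 mm high, with 46 mm clear between the two. Axes as flat_car.
- headboard_face (a point): Point on the upright wooden headboard (54 mm wide, 36 mm high, across one end of the floor), on its face that looks at the floor, on the car's centre line, 12 mm above the floor. The headboard is rigid. Axes as flat_car.
- girder: Loose yellow I-section girder, 140 mm long, 24 mm deep, flanges 18 mm wide, about 60 g. Own y runs along it, z through its depth, x across. Origin: mid length, on the outer face of the flange towards the headboard. It starts on end near the floor's open end, y up (top 181 mm above the table), z away from the headboard, square to the car within 4 degrees; tipped, it lies with z up, y to the headboard.
- girder_head (a point): Middle of the girder's end face that is on top at the start and must end against the headboard; on the girder's axis, 12 mm in from either flange face. Pushed near here it passes its balance after some 10 degrees (24 mm of travel) and falls by itself, landing with this end some 10 to 30 mm short of the headboard. Axes as girder.
- girder_foot (a point): Middle of the girder's other end face, on which it stands at the start (it becomes the rear end). Axes as girder.
- canister_a: White canister, 42 mm across and 44 mm high, standing on the table beside the car; leave alone. Origin: centre of its underside.
- canister_b: A second such canister beside the car; leave alone. Origin: centre of its underside.
- driver: Small screwdriver with a red handle, 120 mm long, 17 mm thick, lying beside the car; leave alone. Origin: at mid length, on the table; own y along it.
- pole: Dark telegraph pole, 179 mm tall, 52 mm over its crossarms, on a round 48 mm foot, standing beside the headboard's end of the car; leave alone. Origin: centre of its underside.
- tin: Round tin with a blue-edged lid, 52 mm across, 23 mm high, standing beside the car; leave alone. Origin: centre of its underside.
Mind the look-alikes: they are no part of the job. Leave any white look-alike of the girder alone.

How it is judged:
By the outcome, as a careful person would: the job done as asked, in the order asked, and still so for the second after the job is handed in, with the robot touching nothing.
It also fails if it takes over 42 s, if anything falls off the work surface, if the arm or the gripper's body presses on something with over 40 N, if the wrist force passes 120 N, or if a joint passes its speed limit or range.

## Working session

There is one attempt and no reset: what is moved stays moved. The work goes in short steps, Python scripts to look and compute and a shell command to move; the robot and the scene stay as the last step left them, time stands still between calls to the robot, and variables do not carry over. Pictures are saved under pics/ and viewed, at most 10 in all, crops included, and the job is handed in when it is done.

```bash
mkdir -p pics; cat > h.py <<'E'
from station import *
import numpy as np, cv2
def snap(n,f):
    p,d=read_camera(n); cv2.imwrite(f'pics/{f}.png',p[:,:,::-1]); np.save(f'pics/{f}.npy',d); return p,d
def pts(n,d):
    c=camera_params(n);K=np.array(c['intrinsics']);T=np.array(c['cam_to_world'])
    v,u=np.mgrid[:400,:640]
    P=np.stack([(u-K[0,2])/K[0,0]*d,-(v-K[1,2])/K[1,1]*d,-d],-1)
    return P@T[:3,:3].T+T[:3,3]
E
python3 - <<'E'
from h import *
snap('top','top1');snap('side','side1')
for n in('top','side'):print(camera_params(n))
o=get_obs();print(o['t'],o['eef_pos'],o['tool_rot'],o['contact_force'],o['gripper_width'])
E
```

```text
{'intrinsics': array([[429.8633512 ,   0.        , 317.81694847],
       [  0.        , 429.8633512 , 201.54533604],
       [  0.        ,   0.        ,   1.        ]]), 'cam_to_world': array([[ 2.72022752e-03,  9.83480147e-01, -1.80995580e-01,
         4.09579112e-01],
       [-9.99881665e-01, -6.55167144e-05, -1.53834696e-02,
         2.61535787e-01],
       [-1.51411952e-02,  1.81016009e-01,  9.83363589e-01,
         9.78992436e-01],
       [ 0.00000000e+00,  0.00000000e+00,  0.00000000e+00,
         1.00000000e+00]])}
{'intrinsics': array([[514.9828083 ,   0.        , 313.12082239],
       [  0.        , 514.9828083 , 196.4127341 ],
       [  0.        ,   0.        ,   1.        ]]), 'cam_to_world': array([[ 0.99695075,  0.05676141, -0.0535476 ,  0.52256184],
       [-0.0768598 ,  0.59571364, -0.799511  , -0.49637536],
       [-0.01348234,  0.80118874,  0.59825983,  0.70016629],
       [ 0.        ,  0.        ,  0.        ,  1.        ]])}
0.1 [0.15761008 0.65578421 0.23041356] [-2.88314364e-05  1.17631854e-01  9.93056919e-01 -8.38119853e-04] [ 0.32397703  0.20764493 -0.30537839] 0.9974921551009689
```

View pics/top1.png

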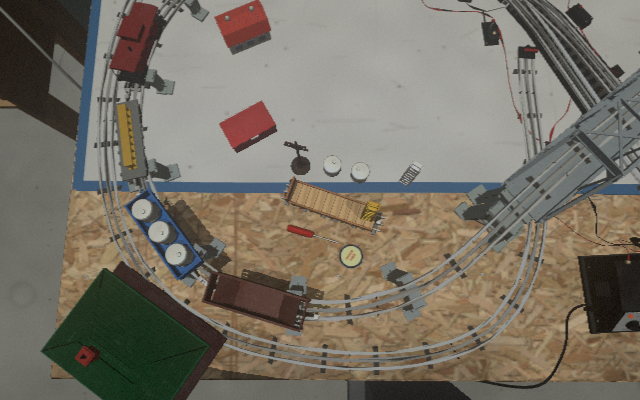

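View pics/side1.png

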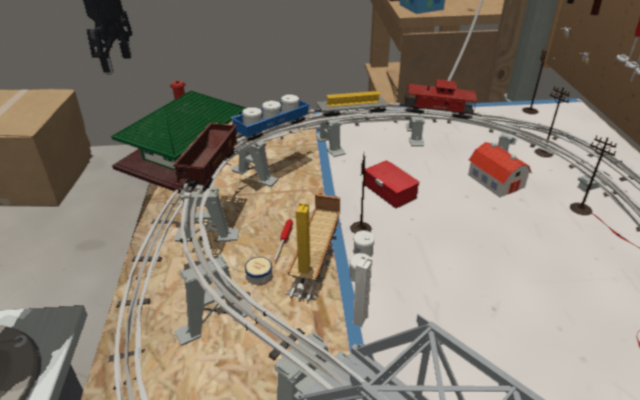

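Candidates: the yellow girder standing on the plank car, top (372,211) / side (303,240). The look-alikes are the white girder, top (411,172) / side (361,290), and the yellow girder lying on a distant grey car, top (124,138) / side (352,99). By the description I choose the first. Next I measure it and check it in a close crop.

```bash
cat > m.py <<'E'
from h import *
import sys
def meas(tag):
    for n in('top','side'):
        p=cv2.imread(f'pics/{n}{tag}.png');d=np.load(f'pics/{n}{tag}.npy');P=pts(n,d)
        hsv=cv2.cvtColor(p,cv2.COLOR_BGR2HSV)
        y=(cv2.inRange(hsv,(20,150,70),(32,255,255))>0)&(d>0)
        roi=np.zeros_like(y)
        if n=='top': roi[170:245,275:400]=1
        else: roi[185:300,270:345]=1
        y&=roi
        Q=P[y];print(n,'yellow',len(Q))
        for lo in np.arange(.03,.2,.02):
            q=Q[(Q[:,2]>=lo)&(Q[:,2]<lo+.02)]
            if len(q)>3:print(f'{lo:.2f}',len(q),q.mean(0).round(4),q.min(0).round(3),q.max(0).round(3))
        f=roi&(d>0)&~y&(abs(P[...,2]-.041)<.005)
        cn=max(cv2.findContours(f.astype(np.uint8),0,1)[0],key=cv2.contourArea)
        m=np.zeros(f.shape,np.uint8);cv2.drawContours(m,[cn],-1,1,-1);F=P[(m>0)&f]
        r=cv2.minAreaRect((F[:,:2]*1000).astype(np.float32));print('floor',r,F[:,2].mean());print(cv2.boxPoints(r))
        h=roi&(d>0)&~y&(P[...,2]>.065)&(P[...,2]<.085);print('head',h.sum(),P[h].mean(0),P[h].min(0),P[h].max(0))
if __name__=='__main__':meas(sys.argv[1])
E
python3 m.py 1
python3 - <<'E'
import cv2,numpy as np
a=cv2.imread('pics/top1.png')[140:270,270:430];b=cv2.imread('pics/side1.png')[185:315,250:410]
cv2.imwrite('pics/crop1.png',cv2.resize(np.hstack([a,b]),(800,325),interpolation=2))
E
```

```text
top yellow 156
0.03 8 [0.5424 0.1718 0.0464] [0.54  0.164 0.044] [0.545 0.18  0.049]
0.05 9 [0.5422 0.1711 0.0612] [0.54  0.162 0.051] [0.545 0.181 0.066]
0.07 7 [0.5424 0.1734 0.0785] [0.54  0.165 0.077] [0.544 0.18  0.08 ]
0.09 8 [0.5424 0.1735 0.0977] [0.54  0.167 0.095] [0.544 0.179 0.109]
0.11 16 [0.5422 0.1722 0.1207] [0.539 0.165 0.11 ] [0.545 0.179 0.13 ]
0.13 10 [0.5417 0.1712 0.1422] [0.54  0.164 0.13 ] [0.544 0.181 0.147]
0.15 6 [0.5437 0.1696 0.1605] [0.54  0.159 0.157] [0.552 0.179 0.168]
0.17 92 [0.5481 0.1703 0.1784] [0.538 0.159 0.172] [0.557 0.183 0.183]
floor ((574.1970825195312, 243.39474487304688), (194.43069458007812, 55.87981414794922), 70.68730926513672) 0.04138803218700806
[[515.67804 160.89032]
 [568.4134  142.40955]
 [632.7161  325.89917]
 [579.9808  344.37994]]
head 98 [0.59898872 0.31716721 0.07581923] [0.53697725 0.1614076  0.06595278] [0.63196135 0.34820152 0.08115416]
side yellow 761
0.03 37 [0.5492 0.1628 0.046 ] [0.539 0.155 0.041] [0.558 0.18  0.05 ]
0.05 87 [0.5482 0.1612 0.0602] [0.539 0.155 0.05 ] [0.559 0.178 0.07 ]
0.07 87 [0.5471 0.1599 0.0799] [0.538 0.155 0.071] [0.557 0.18  0.09 ]
0.09 92 [0.5478 0.1599 0.0991] [0.539 0.154 0.09 ] [0.558 0.18  0.109]
0.11 115 [0.5488 0.162  0.1196] [0.538 0.155 0.11 ] [0.558 0.18  0.13 ]
0.13 106 [0.5479 0.1616 0.1402] [0.538 0.156 0.13 ] [0.559 0.18  0.15 ]
0.15 109 [0.5475 0.1609 0.1601] [0.538 0.154 0.15 ] [0.558 0.179 0.17 ]
0.17 127 [0.5485 0.1667 0.177 ] [0.538 0.156 0.17 ] [0.557 0.184 0.182]
floor ((576.3611450195312, 243.3997344970703), (200.10704040527344, 56.06718826293945), 70.93087768554688) 0.04120548709305204
[[517.17755 157.99545]
 [570.168   139.67783]
 [635.54474 328.80402]
 [582.55426 347.12164]]
head 186 [0.60129292 0.31757946 0.07242102] [0.53797553 0.16000012 0.06509024] [0.6323232  0.34723879 0.08491487]
```

View pics/crop1.png

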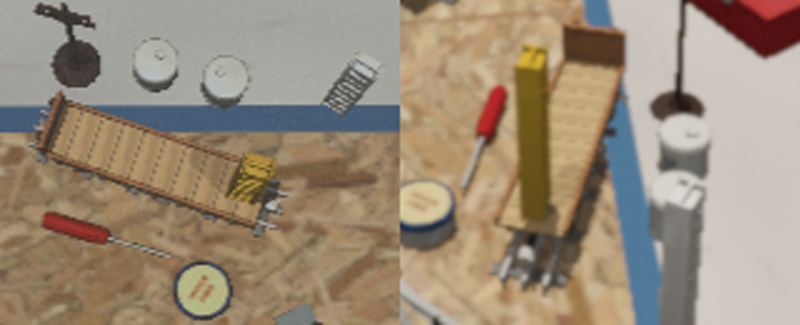

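The crop confirms the choice: the yellow I-girder stands on the open end of the plank car, with its top at crop (258,165) left and (532,55) right. The white girder stands apart at (350,85). It measures about z = 0.18 at (0.548,0.170), and the floor is at 0.041 and 194–200 × 56 mm, all matching the description. Next I check clearances along the approach.

```bash
python3 - <<'E'
from h import *
D=np.load('pics/top1.npy');S=np.load('pics/side1.npy')
P=np.vstack([pts('top',D)[D>0],pts('side',S)[S>0]])
a=np.array([.158,.656]);b=np.array([.528,.112]);L=np.linalg.norm(b-a);e=(b-a)/L;n=np.array([-e[1],e[0]])
for s in np.arange(-.05,L+.1,.05):
    r=(P[:,:2]-a); m=(abs(r@e-s)<.025)&(abs(r@n)<.07)&(P[:,2]<.5)
    print(round(s,2),np.percentile(P[m,2],99.5).round(3) if m.sum() else None,end=' | ')
d=np.array([.329,.944]);x=np.array([.944,-.329]);c=np.array([.5753,.2434])
r=P[:,:2]-c;A=r@d;B=r@x
print()
for s in np.arange(-.25,.16,.03):
    row=[]
    for l in np.arange(-.12,.16,.03):
        m=(abs(A-s)<.015)&(abs(B-l)<.015)&(P[:,2]<.4);row.append(int(1000*np.percentile(P[m,2],98)) if m.sum()>3 else -1)
    print(round(s,2),row)
# finer girder top
p=pts('top',D);q=p[(p[...,2]>.172)&(p[...,2]<.19)&(abs(p[...,0]-.548)<.02)&(abs(p[...,1]-.17)<.02)]
print(cv2.minAreaRect((q[:,:2]*1000).astype(np.float32)))
E
```

```text
-0.05 0.346 | 0.0 0.396 | 0.05 0.397 | 0.1 0.154 | 0.15 0.131 | 0.2 0.105 | 0.25 0.175 | 0.3 0.183 | 0.35 0.189 | 0.4 0.19 | 0.45 0.152 | 0.5 0.132 | 0.55 0.026 | 0.6 0.181 | 0.65 0.18 | 0.7 0.004 | 0.75 0.14 | 
-0.25 [144, 147, 149, 150, 3, 3, 3, 4, 4, 6]
-0.22 [144, 146, 147, 2, 3, 3, 3, 3, 4, 5]
-0.19 [142, 142, 3, 3, 2, 3, 3, 3, 5, 3]
-0.16 [140, 71, 5, 3, 2, 2, 3, 125, 139, 3]
-0.13 [3, 3, 3, 4, 10, 6, 3, 66, 140, 4]
-0.1 [23, 24, 22, 45, 179, 44, 3, 4, 4, 4]
-0.07 [24, 25, 24, 46, 181, 47, 3, 4, 4, 4]
-0.04 [3, 25, 10, 46, 44, 46, 38, 44, 42, 4]
-0.01 [3, 3, 11, 47, 44, 47, 4, 44, 41, 4]
0.02 [3, 15, 15, 46, 44, 46, 41, 44, 40, 3]
0.05 [3, 17, 17, 47, 43, 47, 41, 44, 37, 4]
0.08 [3, 17, 16, 68, 72, 61, 174, 5, 4, 4]
0.11 [3, 3, 3, 78, 78, 77, 176, 8, 3, 4]
0.14 [3, 3, 3, 3, 4, 4, 151, 4, 4, 5]
((548.3521118164062, 170.78695678710938), (23.91267204284668, 17.063566207885742), 73.01067352294922)
```

```bash
python3 -m creep '[[-1,31,-45,0,0,0,-0.09],[-1,31,-45,0,0,0,0],[-1,31,-45,0,0,0,0],[-1,31,-45,0,0,0,0],[-1,31,-45,0,0,0,0]]' 20
python3 -m creep '[[-1,31,-45,0,0,0,0],[-1,31,-45,0,0,0,0],[-1,31,-45,0,0,0,0],[-1,31,-45,0,0,0,0],[-1,31,-45,0,0,0,0]]'
python3 -m creep '[[-1,30,-45,0,0,0,0],[-1,28,-47,0,0,0,0],[-1,0,0,0,0,0,0],[-1,0,0,0,0,0,0],[-1,0,0,0,0,0,0]]'
python3 -c "
from station import *;o=get_obs();print(o['tool_rot'],o['contact_force'])"
```

```text
t: 0.72
eef_pos: [0.3135, 0.4295, 0.2311]
tool_rot: [-0.0, 0.162, 0.987, -0.0]
contact_force: [1.2, 0.9, 0.8]
gripper_width: 0.003
grasp_force: 0.0
t: 1.35
eef_pos: [0.4683, 0.2047, 0.2312]
tool_rot: [-0.0, 0.162, 0.987, 0.0]
contact_force: [1.0, 0.7, 0.9]
gripper_width: -0.001
grasp_force: 0.0
t: 1.98
eef_pos: [0.525, 0.1159, 0.2311]
tool_rot: [-0.0, 0.161, 0.987, 0.0]
contact_force: [-0.3, 0.8, -0.5]
gripper_width: -0.0
grasp_force: 0.0
[-3.83112020e-04  1.60911834e-01  9.86968699e-01  1.47174079e-04] [-0.30211322  0.75595224 -0.54100495]
```

```bash
python3 -m creep '[[-1,4,-1,-22,0,0,0],[-1,0,0,-23,0,0,0],[-1,0,0,-23,0,0,0],[-1,0,0,0,0,0,0]]'
python3 -m creep '[[-1,2,6,0,0,0,0],[-1,2,6,0,0,0,0],[-1,2,6,0,0,0,0],[-1,0,0,0,0,0,0]]'
python3 - <<'E'
from h import *
p,_=snap('side','side2');q,_=snap('top','top2')
cv2.imwrite('pics/crop2.png',cv2.resize(np.hstack([p[130:260,230:390],q[140:270,290:450]])[:,:,::-1],(800,325),interpolation=2))
E
```

```text
t: 2.48
eef_pos: [0.5279, 0.1143, 0.1619]
tool_rot: [-0.002, 0.161, 0.987, -0.001]
contact_force: [0.2, -0.9, 0.6]
gripper_width: 0.002
grasp_force: 0.0
t: 2.98
eef_pos: [0.536, 0.1323, 0.1636]
tool_rot: [0.0, 0.162, 0.987, 0.0]
contact_force: [-0.4, 0.4, -0.3]
gripper_width: -0.002
grasp_force: 0.0
```

View pics/crop2.png

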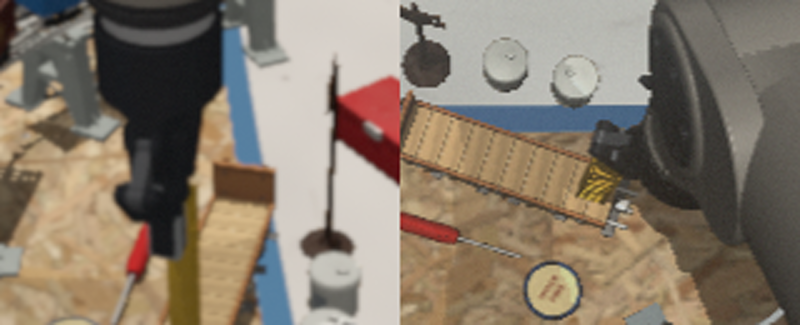

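The girder still stands, with the fingertips just behind its top: left crop fingertip (168,250), girder (185,240). Now I push slowly until contact.

```bash
python3 -m creep '[[-1,2,6,0,0,0,0],[-1,1,4,0,0,0,0],[-1,1,4,0,0,0,0],[-1,1,4,0,0,0,0],[-1,1,4,0,0,0,0]]'
python3 -m creep '[[-1,2,5,0,0,0,0],[-1,2,5,0,0,0,0]]'
python3 - <<'E'
from h import *
p,_=snap('side','side3');q,_=snap('top','top3')
cv2.imwrite('pics/crop3.png',cv2.resize(np.hstack([p[130:300,230:390],q[120:290,290:450]])[:,:,::-1],(800,425),interpolation=2))
E
```

```text
t: 3.7
eef_pos: [0.5417, 0.1536, 0.1633]
tool_rot: [-0.0, 0.162, 0.987, -0.0]
contact_force: [0.3, 0.1, -0.2]
gripper_width: -0.001
grasp_force: 0.0
t: 3.95
eef_pos: [0.5459, 0.1637, 0.1633]
tool_rot: [0.0, 0.162, 0.987, 0.0]
contact_force: [-0.2, -0.2, 0.4]
gripper_width: 0.0
grasp_force: 0.0
```

View pics/crop3.png

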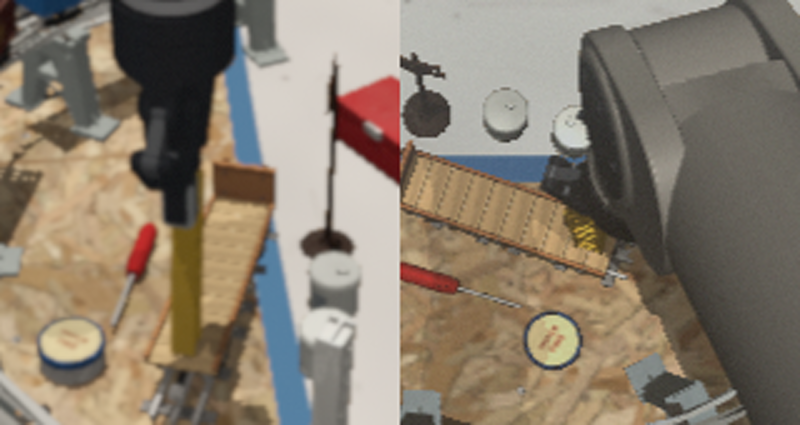

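The girder is tilting: its top, at right crop (583,225), has moved towards the headboard. Its foot stays in place at left crop (185,350). I keep pushing.

```bash
python3 -m creep '[[-1,2,5,0,0,0,0],[-1,2,5,0,0,0,0],[-1,2,5,0,0,0,0],[-1,1,4,0,0,0,0],[-1,0,0,0,0,0,0]]'
python3 -m creep '[[-1,0,0,0,0,0,0],[-1,0,0,0,0,0,0],[-1,0,0,0,0,0,0],[-1,0,0,0,0,0,0]]'
python3 - <<'E'
from h import *
p,_=snap('side','side4');q,_=snap('top','top4')
cv2.imwrite('pics/crop4.png',cv2.resize(np.hstack([p[130:300,230:390],q[120:290,260:420]])[:,:,::-1],(800,425),interpolation=2))
E
```

```text
t: 4.68
eef_pos: [0.5527, 0.1828, 0.1632]
tool_rot: [-0.0, 0.162, 0.987, 0.0]
contact_force: [-0.5, -0.0, 0.1]
gripper_width: -0.001
grasp_force: 0.0
t: 5.18
eef_pos: [0.5527, 0.1823, 0.1634]
tool_rot: [0.0, 0.162, 0.987, 0.0]
contact_force: [-0.5, 0.5, -0.7]
gripper_width: -0.001
grasp_force: 0.0
```

View pics/crop4.png

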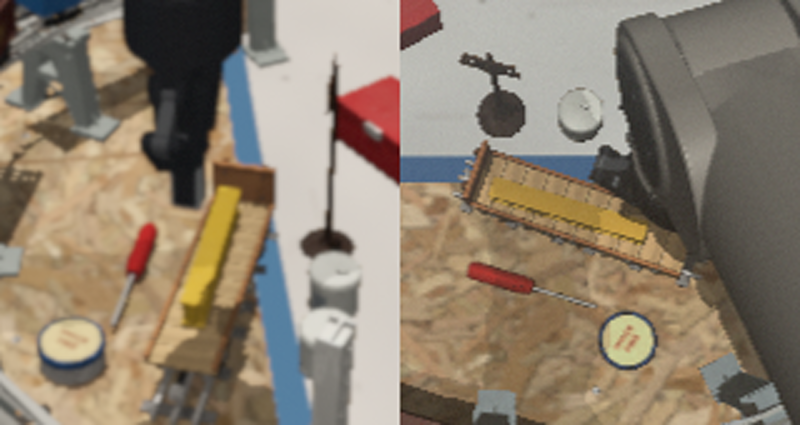

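The girder lies flat between the battens, from (230,190) to (195,315) in the left crop, with its head short of the headboard. Next I measure it.

```bash
cat > g.py <<'E'
from h import *
import sys
d0=np.array([.329,.944]);x0=np.array([.944,-.329]);c=np.array([.5753,.2434])
for n in('top','side'):
    p=cv2.imread(f'pics/{n}{sys.argv[1]}.png');d=np.load(f'pics/{n}{sys.argv[1]}.npy');P=pts(n,d)
    hsv=cv2.cvtColor(p,cv2.COLOR_BGR2HSV)
    r=P[...,:2]-c;A=r@d0;B=r@x0
    y=(cv2.inRange(hsv,(20,150,60),(32,255,255))>0)&(d>0)&(abs(A)<.11)&(abs(B)<.03)&(abs(P[...,2]-.065)<.006)
    R=cv2.minAreaRect((np.stack([A[y],B[y]],1)*1000).astype(np.float32))
    h=(d>0)&(A>.07)&(A<.12)&(abs(B)<.025)&(P[...,2]>.068)&(P[...,2]<.085)
    print(n,y.sum(),R,'A %.4f %.4f B %.4f %.4f z %.4f'%(A[y].min(),A[y].max(),B[y].min(),B[y].max(),P[y][:,2].mean()),'head A',A[h].min(),A[h].max())
E
python3 g.py 4
```

```text
top 500 ((11.711555480957031, -4.717930793762207), (18.917299270629883, 137.7535858154297), 87.46915435791016) A -0.0570 0.0803 B -0.0164 0.0057 z 0.0650 head A 0.07215669231503638 0.10517166174098182
side 457 ((12.222732543945312, -4.594010353088379), (18.390626907348633, 143.37417602539062), 87.27059936523438) A -0.0595 0.0838 B -0.0166 0.0072 z 0.0644 head A 0.09251110283518707 0.10634438505071063
```

```bash
python3 -m creep '[[-1,-7,-19,0,0,0,0],[-1,-7,-21,0,0,0,0],[-1,0,0,-38,0,0,0],[-1,0,0,-38,0,0,0],[-1,0,0,-37,0,0,0]]'
python3 -m creep '[[-1,0,0,0,0,0,0],[-1,0,0,0,0,0,0]]'
python3 - <<'E'
from h import *
o=get_obs();r=o['eef_pos'][:2]-np.array([.5753,.2434]);print(r@[.329,.944],r@[.944,-.329])
p,_=snap('side','side5');q,_=snap('top','top5')
cv2.imwrite('pics/crop5.png',cv2.resize(np.hstack([p[130:300,230:390],q[120:290,260:420]])[:,:,::-1],(800,425),interpolation=2))
E
```

```text
t: 5.9
eef_pos: [0.5383, 0.1403, 0.0497]
tool_rot: [0.0, 0.163, 0.987, -0.0]
contact_force: [0.7, -0.5, 0.0]
gripper_width: 0.005
grasp_force: 0.0
t: 6.15
eef_pos: [0.5393, 0.1414, 0.0516]
tool_rot: [0.001, 0.163, 0.987, 0.0]
contact_force: [0.8, 1.0, 0.6]
gripper_width: -0.002
grasp_force: 0.0
-0.10808924499841757 -0.0004310680557128127
```

View pics/crop5.png

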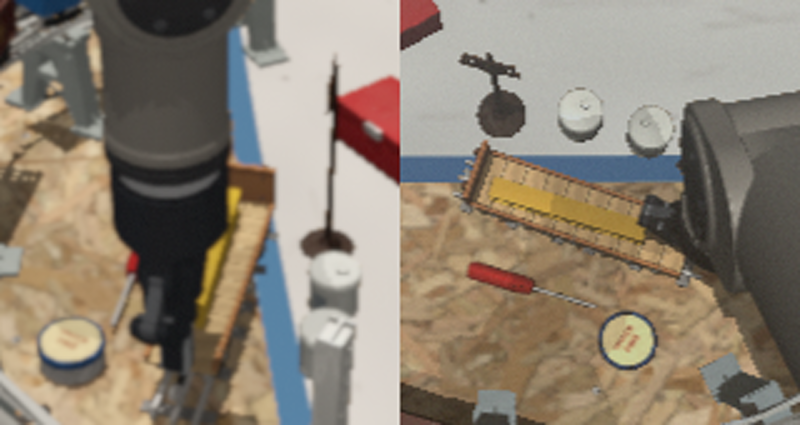

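The fingers are down behind the rear end, at right crop (655,212). Now I push along the car's axis, watching the force.

```bash
python3 -m creep '[[-1,2,8,0,0,0,0],[-1,2,8,0,0,0,0],[-1,3,8,0,0,0,0],[-1,1,4,0,0,0,0],[-1,1,4,0,0,0,0]]'
python3 -m creep '[[-1,1,3,0,0,0,0],[-1,1,3,0,0,0,0],[-1,1,3,0,0,0,0],[-1,0,0,0,0,0,0]]'
python3 - <<'E'
from h import *
o=get_obs();r=o['eef_pos'][:2]-np.array([.5753,.2434]);print(r@[.329,.944],r@[.944,-.329])
snap('side','side6');snap('top','top6')
E
python3 g.py 6
```

```text
t: 6.88
eef_pos: [0.5477, 0.1746, 0.0502]
tool_rot: [-0.0, 0.162, 0.987, -0.0]
contact_force: [-0.8, -0.8, -0.3]
gripper_width: -0.004
grasp_force: 0.0
t: 7.38
eef_pos: [0.5508, 0.1836, 0.0503]
tool_rot: [0.0, 0.162, 0.987, 0.0]
contact_force: [-0.3, 0.6, -0.1]
gripper_width: -0.005
grasp_force: 0.0
-0.06448509282573281 -0.003486829886678472
top 357 ((27.44495391845703, -5.904506683349609), (18.622539520263672, 121.40970611572266), 88.82939910888672) A -0.0333 0.0882 B -0.0162 0.0039 z 0.0649 head A 0.07732890724471059 0.10546959488669723
side 135 ((20.163589477539062, -0.2022261619567871), (10.106327056884766, 129.26116943359375), 87.84785461425781) A -0.0442 0.0849 B -0.0065 0.0070 z 0.0644 head A 0.09288960714913855 0.10534900573145359
```

```bash
python3 -m creep '[[-1,1,2,0,0,0,0],[-1,1,2,0,0,0,0],[-1,0,1,0,0,0,0],[-1,0,0,0,0,0,0]]'
python3 -m creep '[[-1,0,1,0,0,0,0],[-1,0,0,0,0,0,0]]'
python3 -m creep '[[-1,0,1,0,0,0,0],[-1,0,0,0,0,0,0]]'
```

```text
t: 7.98
eef_pos: [0.5527, 0.1885, 0.0503]
tool_rot: [0.0, 0.162, 0.987, 0.0]
contact_force: [-0.1, -0.0, 1.0]
gripper_width: -0.002
grasp_force: 0.0
t: 8.22
eef_pos: [0.5527, 0.1894, 0.0503]
tool_rot: [-0.0, 0.162, 0.987, 0.0]
contact_force: [0.1, 0.1, -0.3]
gripper_width: -0.002
grasp_force: 0.1
t: 8.48
eef_pos: [0.5526, 0.1904, 0.0503]
tool_rot: [-0.0, 0.162, 0.987, 0.0]
contact_force: [-0.6, -0.1, 0.0]
gripper_width: -0.002
grasp_force: 0.1
```

```bash
python3 -m creep '[[-1,0,1,0,0,0,0],[-1,0,0,0,0,0,0]]' | grep -E 'pos|contact'
python3 -m creep '[[-1,1,1,0,0,0,0],[-1,0,0,0,0,0,0]]'| grep -E 'pos|contact'
python3 - <<'E'
from h import *
snap('side','side7');snap('top','top7')
E
python3 g.py 7
```

```text
eef_pos: [0.5526, 0.1908, 0.0503]
contact_force: [-0.3, -1.7, 0.8]
eef_pos: [0.5529, 0.1909, 0.0501]
contact_force: [-3.5, -4.4, 2.7]
top 356 ((32.908870697021484, -5.011704444885254), (17.744436264038086, 124.02740478515625), 88.40604400634766) A -0.0293 0.0950 B -0.0152 0.0042 z 0.0651 head A 0.07282660287173295 0.10533519480504232
side 142 ((27.23560333251953, 0.22830772399902344), (10.856712341308594, 128.1058349609375), 87.60882568359375) A -0.0366 0.0914 B -0.0067 0.0069 z 0.0644 head A 0.09288361737266103 0.10406359109602724
```

The girder has met the headboard: the tool has stalled at about 5 N and the head is at 0.095. I nudge it once more, then withdraw.

```bash
python3 -m creep '[[-1,1,1,0,0,0,0],[-1,0,0,0,0,0,0]]'| grep -E 'pos|contact'
python3 -m creep '[[-1,-2,-4,0,0,0,0],[-1,-5,-15,0,0,0,0],[-1,-7,-20,0,0,0,0],[-1,0,0,50,0,0,0],[-1,0,0,50,0,0,0]]'| grep -E 'pos|contact'
python3 -m creep '[[-1,-15,-45,40,0,0,0],[-1,-15,-45,0,0,0,0],[-1,-15,-45,0,0,0,0],[-1,0,0,0,0,0,0],[-1,0,0,0,0,0,0]]'| grep -E 'pos|contact'
python3 - <<'E'
from h import *
p,_=snap('side','side8');q,_=snap('top','top8')
cv2.imwrite('pics/crop8.png',cv2.resize(np.hstack([p[130:300,230:390],q[120:290,260:420]])[:,:,::-1],(800,425),interpolation=2))
E
python3 g.py 8
```

```text
eef_pos: [0.5532, 0.1909, 0.0499]
contact_force: [-4.4, -7.5, 5.2]
eef_pos: [0.5398, 0.1523, 0.151]
contact_force: [1.0, -0.0, 0.9]
eef_pos: [0.4955, 0.019, 0.1904]
contact_force: [0.0, 1.4, 0.7]
top 506 ((25.574142456054688, -4.759137153625488), (17.856258392333984, 138.32089233398438), 88.38350677490234) A -0.0435 0.0948 B -0.0148 0.0058 z 0.0650 head A 0.07535441895892947 0.10538318290117352
side 450 ((26.402191162109375, -4.056059837341309), (20.111425399780273, 143.37034606933594), 87.2483901977539) A -0.0450 0.0981 B -0.0175 0.0064 z 0.0645 head A 0.09245360433628147 0.10411523383211092
```

View pics/crop8.png

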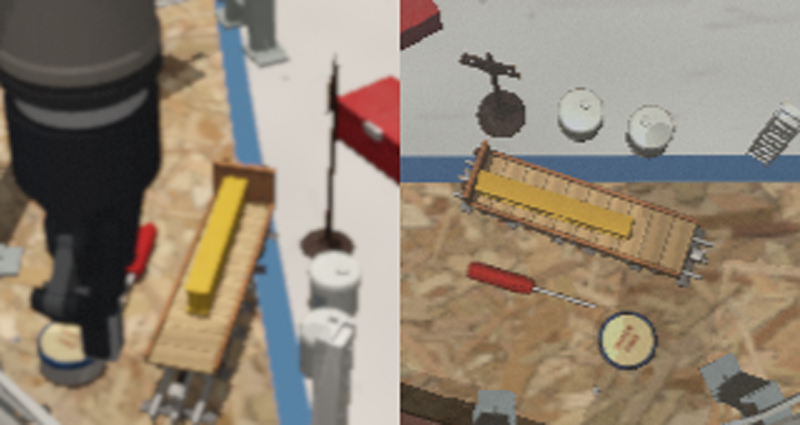

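The girder lies flat between the battens. Its front end is against the headboard, at right crop (478,183), and nothing else has moved. The robot is clear.

```bash
python3 -c "
from station import *;print(hand_in())"
```

```text
the job is handed in; nothing more can be done
None
```

The girder was tipped over with the fingertips and dropped flat between the battens, then pushed until its front end met the headboard (up to about 10 N at contact, about 2 degrees off square); the neighbouring things look unmoved, and the job was handed in after about 10 s on the robot's clock.

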